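Turn the parts carousel to the yellow jar

TASK

Turn the parts carousel, by pushing with a fingertip on its rim or on the pegs that stand along it, until the jar with the yellow lid faces front, straight behind the red pointer, and leave it standing still there. Turn it gently, and do not push, grip or lift the jars themselves: they stay upright in their wells. Leave the lamp carton, the green bin and the screwdriver where they are.

Things in the scene. Friction and masses are not known exactly. Their poses are not given: they have to be found in the camera images.
- stand: Fixed dark steel foot of the carousel, with a white tongue lying on the table that sticks out at its front from under the disc to 225 mm from the axis, 12 mm high, 60 mm wide, with a red pointer on it. Origin: on the carousel's axis at table height. Its -x axis points along the tongue (the front); z up.
- front_mark (a point): The place on the carousel's ring of jars straight behind the red pointer: 65 mm from the axis towards the pointer, 40 mm above the table, fixed to the stand. A jar that faces front has its origin here.
- carousel (a joint): Angle of the grey carousel on its upright axis, rad, counterclockwise from above. Turns either way through full turns, light friction (about 0.06 N m), no detents, stays where left. It reads 0 at the start of every run, whichever way the carousel then stands.
- carousel_center (a point): Centre of the carousel's top face, on its axis, 40 mm above the table. The disc is 270 mm across, 16 mm thick. Near its rim stand eight black upright push pegs, 14 mm thick, 34 mm high (tops 74 mm above the table), on a circle of 125 mm radius, 45 degrees apart. Seen from the axis each jar well lies midway between two pegs, 22.5 degrees from either; wells are 90 degrees apart.
- jar_yellow: White small-parts jar with a yellow lid, upright, 50 mm across, 60 mm high, loose in one of the carousel's four wells (8 mm high collars, 5 mm of play across). Origin: centre of its underside, which is 40 mm above the table; 65 mm from the carousel's axis.
- jar_red: White small-parts jar with a red lid, upright, 50 mm across, 60 mm high, loose in one of the carousel's four wells (8 mm high collars, 5 mm of play across). Origin: centre of its underside, which is 40 mm above the table; 65 mm from the carousel's axis.
- jar_blue: White small-parts jar with a blue lid, upright, 50 mm across, 60 mm high, loose in one of the carousel's four wells (8 mm high collars, 5 mm of play across). Origin: centre of its underside, which is 40 mm above the table; 65 mm from the carousel's axis.
- jar_green: White small-parts jar with a green lid, upright, 50 mm across, 60 mm high, loose in one of the carousel's four wells (8 mm high collars, 5 mm of play across). Origin: centre of its underside, which is 40 mm above the table; 65 mm from the carousel's axis.
- lamp_carton: Bystander: blue and white lamp carton, 70 x 70 x 95 mm high, standing on the table beside the carousel. Origin: centre of its underside.
- parts_bin: Bystander: open green parts bin, 100 x 85 x 55 mm high, on the table beside the carousel. Origin: centre of its underside.
- screwdriver: Bystander: screwdriver lying on the table near the carousel, along its own x axis, about 150 mm long. Origin: near its middle, at its underside.

How it is judged (in metres and radians):
At the end, for the whole second after the job is handed in: Yellow-lidded jar within 12 mm of the front mark, carousel still (under 0.05 rad/s), all jars upright (0.15 rad) and down in their wells (57 to 73 mm from the axis, undersides below 45 mm); carton, bin and screwdriver within 20 mm of their starts (horizontal distance between jar_yellow and front_mark below 0.012 m and velocity of joint carousel between -0.05 and 0.05 rad/s and height (world z) of each of jar_yellow, jar_red, jar_blue, jar_green below 0.045 m and angle between each of jar_yellow, jar_red, jar_blue, jar_green's own z axis and vertical below 0.15 rad and horizontal distance between jar_yellow and carousel_center between 0.057 and 0.073 m and horizontal distance between jar_red and carousel_center between 0.057 and 0.073 m and horizontal distance between jar_blue and carousel_center between 0.057 and 0.073 m and horizontal distance between jar_green and carousel_center between 0.057 and 0.073 m and distance of each of lamp_carton, parts_bin, screwdriver from where it was at the start of the episode below 0.02 m); the robot touches nothing.
It fails at once if a jar was lifted out of its well or tipped (height (world z) of any of jar_yellow, jar_red, jar_blue, jar_green above 0.047 m or angle between any of jar_yellow, jar_red, jar_blue, jar_green's own z axis and vertical above 0.25 rad).
It fails at once if the robot pushed or gripped a jar (more than 2 N) (contact force between any of the fingers, the arm and jar_yellow above 2 N or contact force between any of the fingers, the arm and jar_red above 2 N or contact force between any of the fingers, the arm and jar_blue above 2 N or contact force between any of the fingers, the arm and jar_green above 2 N).
It fails at once if the carousel was flung round (faster than 3 rad/s) (velocity of joint carousel above 3 rad/s or velocity of joint carousel below -3 rad/s).
It fails at once if the carton, the bin or the screwdriver was moved by more than 20 mm (distance of any of lamp_carton, parts_bin, screwdriver from where it was at the start of the episode above 0.02 m).
It also fails if it takes over 58 s, if anything falls off the work surface, if the arm or the gripper's body presses on something with over 40 N, if the wrist force passes 120 N, or if a joint passes its speed limit or range.

ROBOT

A 6-joint arm with a two-finger parallel gripper is mounted at the origin on the work surface. World frame = base frame: x ahead of the robot, y to its left, z up, the work surface at z = 0. Lengths are in mm, angles in degrees, forces in N, time in s.
With the tool pointing down it reaches from about 250 to 775 mm from the base axis. Payload 4 kg.
Tool frame: the origin (TCP) lies midway between the tips of the shut fingers; the grasp point (between the pads) lies 19 mm behind it (ctrl.grip_depth is the distance from the TCP to the grasp point, in mm); z points along the fingers, y is the line along which they close (so a half turn about z gives the same grasp; the last joint's range is limited). The gripper opens to 94 mm and grips with 3 to 60 N. Pads are 16 mm wide; open, the fingers measure 119 mm over their backs; the gripper's body (75 mm by 177 mm) begins 78 mm behind the grasp point.
Start: joints at [-5.907, 4.996, 78.535, -0, 96.463, -5.907], TCP at [550.018, -0.007, 205.506] pointing down, gripper open.
Joint ranges: [-177.83, 177.83], [-43.37, 116.18], [15.69, 146.23], [-61.86, 241.86], [9.47, 152.12], [-147.06, 147.06]. Speed limits (degrees/s): [159.86, 159.86, 180, 180, 180, 180].

INTERFACE

Orientations are given as [roll, pitch, yaw] about the fixed x, y, z axes, in that order (R = Rz(yaw) Ry(pitch) Rx(roll)).
In Python, from bench import ctrl gives the robot as it stands. The module is installed in compiled form; this text tells all that it offers.
- The arm moves only by the tool move_arm, never from a script. Its argument "motion" is a list that holds one entry, the list of rows, each a list of 7 numbers: the shift along the tool's x, y, z in mm, then the turn, a rotation vector about the tool's x, y, z in rad, then the closure, from 0 (fully open) to 1 (shut). In form: [[[tx, ty, tz, ax, ay, az, gripper], ...]]. A call has 1 to 8 rows; each row shifts and turns the commanded pose from where the row before left it, along the tool's axes as they then stand; what a row does not reach is not made up. A row lasts 1/12 s, in which the tool goes at most 41.7 mm and 7.16 degrees, less where a joint would pass 70% of its speed; a pose out of reach is approached as far as the arm can. A call with a gripper value outside its range is refused whole. The fingers move at their own pace and stop on an object; "squeeze" is the grip in N (left out, the last holds). Time passes only in rows, so rows that do not move let the fingers close. It gives the time, the measured TCP pose, the force, the opening and the grip force at its end, in the units of the state.
- ctrl.read_state(): the state, without advancing time (a new reading comes with each control period).
- ctrl.snapshot(name): name is "scene" or "side" or "wrist"; returns the picture (480x640x3 uint8, blue, green, red); there is no depth.
- ctrl.camera_params(name): a dict with "fx", "fy", "cx", "cy" (pixels), "position" and "attitude" of the camera in the world. Camera axes: x right, y down, z forward; pixel columns grow to the right and rows downward; lengths in mm; the calibration is good to about 2 mm. A picture is of the moment at which its call begins: read the wrist's pose just before it. camera_params takes no time and is no camera call; for the wrist camera it gives the pose at the moment of the call.
- ctrl.hand_in(): hands the job in; it is judged then, once.
Trained networks look in the newest picture that a camera, given by its name, has taken for a name from the list of things; names that differ only in an ending like _2 or _b are one class to them, and where a whole thing is asked for, a point or a joint stands for the part that bears it (a point fixed in the world has none). Each returns a list of dicts, best first, with "p" (0 to 1); they miss things now and then, are a little off and sometimes report something else, mostly with a low value. They report only what shows in the picture. A call takes as long as a camera call.
- ctrl.search_frame(target, camera): "rect" ([left, top, width, height] in pixels, round what is visible of it).
- ctrl.trace(target, camera): "pixels" (480x640 bool, what is visible of it) and "rect" ([left, top, width, height] in pixels, round what is visible of it).
The state is a dict: "t": time; "joint_positions": joint angles; "qvel": joint speeds; "effort": joint torques, N m; "position": TCP position; "orientation": TCP orientation; "ft_force": force on the tool from outside, world axes, zero at the start; "ft_torque": the same for the moment, N m; "opening": finger opening in mm; "finger_force": force on a finger pad.
Only numpy, scipy, OpenCV 4.12 (cv2) and the standard library are available. Lean on these libraries where they do the work, as an engineer would, in place of code of your own. Each camera call takes 0.05 s, during which the arm holds its last target. There are 200 camera calls.

## Working session

There is one attempt and no reset: what is moved stays moved. The work goes in short steps, Python scripts to look and compute and a tool call to move; the robot and the scene stay as the last step left them, time stands still between calls to the robot, and variables do not carry over. Pictures are saved under pics/ and viewed, at most 10 in all, crops included, and the job is handed in when it is done.

Besides the shell and the picture viewer there is one more tool, called in YAML: its name, and indented under it one key for each argument. move_arm: Moves the arm, as the interface text tells. Its arguments: {"type":"object","properties":{"motion":{"type":"array"},"squeeze":{"type":"number"}},"required":["motion"]}

```bash
mkdir -p pics; cat > h.py <<'E'
import numpy as np, cv2
from bench import ctrl
from scipy.spatial.transform import Rotation as R
def cam(n):
    c=ctrl.camera_params(n); a=np.array(c['attitude'],float)
    M=a if a.shape==(3,3) else R.from_euler('xyz',a,degrees=True).as_matrix()
    return c,M,np.array(c['position'],float)
def ray(n,u,v,z):
    c,M,p=cam(n); d=M@np.array([(u-c['cx'])/c['fx'],(v-c['cy'])/c['fy'],1]); return p+d*(z-p[2])/d[2]
def proj(n,X):
    c,M,p=cam(n); q=(np.atleast_2d(X)-p)@M; return np.c_[q[:,0]/q[:,2]*c['fx']+c['cx'],q[:,1]/q[:,2]*c['fy']+c['cy']]
E
python3 - <<'E'
from h import *
for n in('scene','side'):
    cv2.imwrite(f'pics/{n}0.png',ctrl.snapshot(n)); print(n,ctrl.camera_params(n))
print(ctrl.read_state())
E
```

```text
scene {'fx': 523.3480360971688, 'fy': 523.3480360971688, 'cx': 317.2423968136644, 'cy': 238.40490903442128, 'position': array([1301.33420128, -286.56655408,  618.95041062]), 'attitude': array([-124.82219541,    0.74842611,   64.97351638])}
side {'fx': 445.5875700590705, 'fy': 445.5875700590705, 'cx': 318.69249994657, 'cy': 243.84681547367973, 'position': array([338.11523201, 463.04770777, 590.4705738 ]), 'attitude': array([-135.11421987,   -1.20522492, -148.75593267])}
{'t': 0.1, 'joint_positions': array([-5.90813426e+00,  5.03586165e+00,  7.86158939e+01, -1.66383931e-05,
        9.64629370e+01, -5.90702386e+00]), 'qvel': array([-0.07609179, -0.09312323, -0.15280071,  0.0825186 , -0.02658687,
        0.05452668]), 'effort': array([ 2.25695316e-03, -3.41256917e+01, -3.03301656e+01,  7.19034858e-02,
        3.05556308e-02, -9.49158243e-05]), 'position': array([5.49503564e+02, 3.76344452e-02, 2.04413504e+02]), 'orientation': array([-1.79885915e+02, -1.17870630e-02,  8.99988760e+01]), 'ft_force': array([-0.31334008, -0.16220413, -0.22020218]), 'ft_torque': array([-0.05181236,  0.08283446,  0.05533117]), 'finger_force': 0.0, 'opening': 93.89730094121683}
```

View pics/scene0.png

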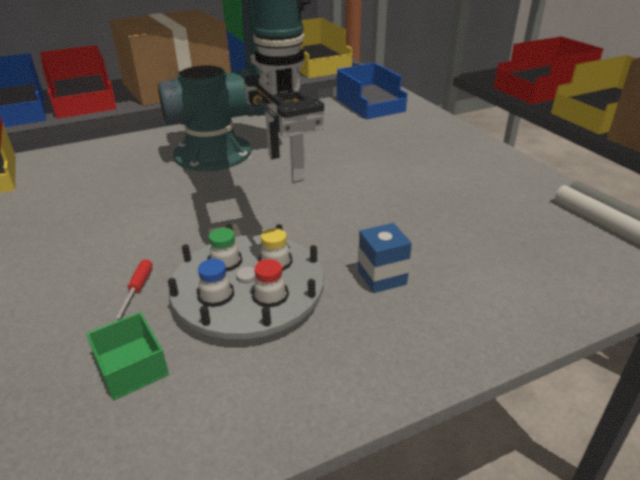

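View pics/side0.png

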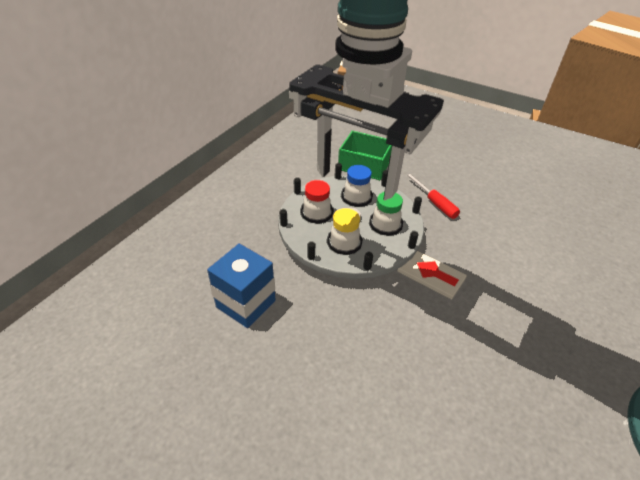

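The scene picture shows the carousel with the jars: green (222,240), yellow (273,243), blue (212,272) and red (268,272). The side picture shows the tongue and red pointer around (435,272), the carton around (242,285) and the pegs. Next I measure these.

```bash
cat >> h.py <<'E'
def lids(n,img):
    hsv=cv2.cvtColor(img,cv2.COLOR_BGR2HSV); o={}
    for j in('yellow','red','blue','green'):
        t=ctrl.trace('jar_'+j,n)
        if not t: continue
        m=t[0]['pixels']; h,s,v=[hsv[...,i].astype(int) for i in range(3)]
        hr={'yellow':(20,35),'blue':(100,130),'green':(45,85),'red':(0,8)}[j]
        k=((h>=hr[0])&(h<=hr[1])|((j=='red')&(h>172)))&(s>120)&m
        ys,xs=np.nonzero(k)
        if len(xs)>10: o[j]=(t[0]['p'],len(xs),ray(n,(xs.min()+xs.max())/2,(ys.min()+ys.max())/2,95)[:2].round(1))
    return o
E
python3 - <<'E'
from h import *
for n in('scene','side'):
    im=ctrl.snapshot(n); print(n,lids(n,im))
    for b in('lamp_carton','parts_bin','screwdriver','carousel'):
        t=ctrl.search_frame(b,n)
        if t:
            r=t[0]['rect']; print(b,t[0]['p'],np.round(r),[ray(n,r[0]+r[2]*a,r[1]+r[3]*c,0)[:2].round() for a,c in((.5,1),(0,.5),(1,.5),(.5,.5))])
# disc outline fit: grey disc visible pegs tops (scene)
pegs={'scene':[(186,247),(173,281),(205,309),(267,310),(312,283),(314,248),(279,228)],'side':[(297,181),(283,212),(311,244),(369,254),(413,234),(417,199),(338,165)]}
P=[]
for n,l in pegs.items():
    for u,v in l: 
        p=ray(n,u,v,72)[:2]; P.append(p); print(n,p.round(1))
from scipy.optimize import least_squares
P=np.array(P);s=least_squares(lambda c:np.hypot(*(P-c).T)-125,P.mean(0),loss='soft_l1',f_scale=3); c=s.x;print(c,s.fun.round(1))
print(np.degrees(np.arctan2(*(P-c).T[::-1])).round(1))
im=ctrl.snapshot('side')
hsv=cv2.cvtColor(im,cv2.COLOR_BGR2HSV);k=((hsv[...,0]<8)|(hsv[...,0]>172))&(hsv[...,1]>120);k[:, :405]=0;k[:250]=0
ys,xs=np.nonzero(k);Q=np.array([ray('side',x,y,12)[:2] for x,y in zip(xs,ys)])
print(len(Q),Q.mean(0)); w,v=np.linalg.eigh(np.cov(Q.T)); print(w,v[:,1],np.degrees(np.arctan2(v[1,1],v[0,1])),'centroid dir',np.degrees(np.arctan2(*(Q.mean(0)-c)[::-1])))
cv2.imwrite('pics/s1.png',cv2.resize(im[130:330,200:480],None,fx=2.8,fy=2.8))
E
```

```text
scene {'yellow': (0.62, 419, array([580.5, -43.5])), 'red': (0.9, 525, array([663.1, -83.9])), 'blue': (0.65, 482, array([ 622. , -165.2])), 'green': (0.58, 347, array([ 537. , -125.1]))}
lamp_carton 0.8 [358. 224.  55.  69.] [array([701., 119.]), array([589., 124.]), array([636., 220.]), array([613., 172.])]
parts_bin 0.88 [ 87. 312.  82.  88.] [array([ 742., -336.]), array([ 626., -382.]), array([ 683., -264.]), array([ 655., -323.])]
carousel 0.71 [170. 222. 158. 118.] [array([ 704., -140.]), array([ 497., -223.]), array([625.,  41.]), array([561., -91.])]
side {'yellow': (0.85, 523, array([575.2, -37. ])), 'red': (0.83, 450, array([657.4, -77.5])), 'blue': (0.6, 391, array([ 617.2, -160.1])), 'green': (0.69, 370, array([ 534.7, -116.7]))}
parts_bin 0.68 [345. 164.  25.  37.] [array([ 631., -198.]), array([ 683., -239.]), array([ 637., -268.]), array([ 660., -254.])]
screwdriver 0.68 [408. 174.  54.  44.] [array([ 475., -235.]), array([ 548., -270.]), array([ 451., -332.]), array([ 500., -301.])]
carousel 0.96 [278. 167. 147. 114.] [array([538.,  -1.]), array([729., -51.]), array([ 485., -207.]), array([ 608., -129.])]
scene [ 506.4 -183.8]
scene [ 592.5 -225.9]
scene [ 682.2 -196.1]
scene [ 726.  -110.8]
scene [697.4 -21.9]
scene [610.4  21.8]
scene [522.8 -10.7]
side [ 719.4 -106.7]
side [691.  -18.2]
side [607.2  22.9]
side [516.3  -8. ]
side [474.3 -89.9]
side [ 504.4 -180.8]
side [ 679.4 -194.9]
[ 599.6164088  -101.70239789] [-0.8 -0.6  0.4  1.7  1.2 -1.1 -5.9 -5.1 -1.2 -0.2  0.4  0.9 -1.3 -2.3]
[-138.6  -93.3  -48.8   -4.1   39.2   85.   130.1   -2.4   42.4   86.5
  131.6  174.6 -140.3  -49.4]
456 [419.73660858 -85.10957636]
[ 75.02572032 397.83904391] [-0.99650483  0.08353513] 175.20820582438176 centroid dir 174.72972592875814
```

View pics/s1.png

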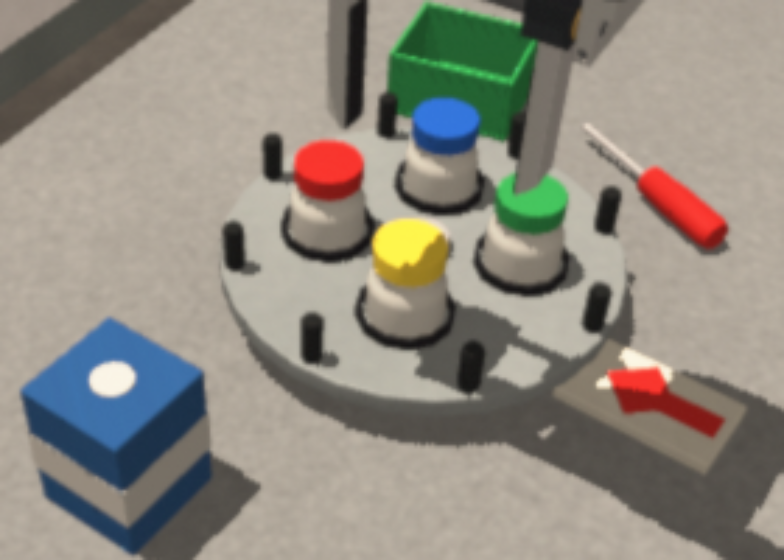

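The picture agrees with the measurements:
- **Axis:** about (599.5, -101.7).
- **Yellow jar:** at 108.5°.
- **Front:** about 175°, so the carousel needs about +66° CCW.
- **Pegs:** at 40.8°, 85.8°, 130.8° and so on.

I'll put the shut fingers behind the 85.8° peg.

move_arm:
  motion:
    - [[3.2,26.8,0,0,0,0,1],[3.2,26.8,0,0,0,0,1],[3.2,26.8,0,0,0,0,1],[3.2,26.8,0,0,0,0,1],[0,0,0,0,0,0.117,1],[0,0,0,0,0,0.117,1],[0,0,0,0,0,0.117,1],[0,0,0,0,0,0.117,1]]
  squeeze: 10

```text
t: 1.72
position: [657.4, 12.8, 205.0]
orientation: [-180.0, 0.0, 62.9]
ft_force: [-0.8, 0.4, -0.6]
opening: 44.3
finger_force: 0.0
```

move_arm:
  motion:
    - [[0,0,0,0,0,0,1],[0,0,10,0,0,0,1],[0,0,20,0,0,0,1],[0,0,20,0,0,0,1]]

```text
t: 2.05
position: [657.7, 12.7, 155.5]
orientation: [179.9, -0.1, 63.4]
ft_force: [-0.4, -0.0, -0.5]
opening: 17.7
finger_force: 0.0
```

move_arm:
  motion:
    - [[0,0,0,0,0,0,1],[0,0,20,0,0,0,1],[0,0,20,0,0,0,1],[0,0,20,0,0,0,1],[0,0,20,0,0,0,1],[0,0,15,0,0,0,1],[0,0,9,0,0,0,1],[0,0,0,0,0,0,1]]

```text
t: 2.72
position: [655.6, 12.9, 49.0]
orientation: [-179.8, 0.1, 63.3]
ft_force: [-1.0, 0.6, -1.1]
opening: 0.2
finger_force: 0.0
```

```bash
python3 - <<'E'
from h import *
print(ctrl.read_state()['position'],ctrl.read_state()['opening'])
im=ctrl.snapshot('side');cv2.imwrite('pics/s2.png',cv2.resize(im[130:330,200:480],None,fx=2.8,fy=2.8))
E
```

```text
[655.64520108  12.86353785  48.99543101] 0.23758602213538083
```

View pics/s2.png

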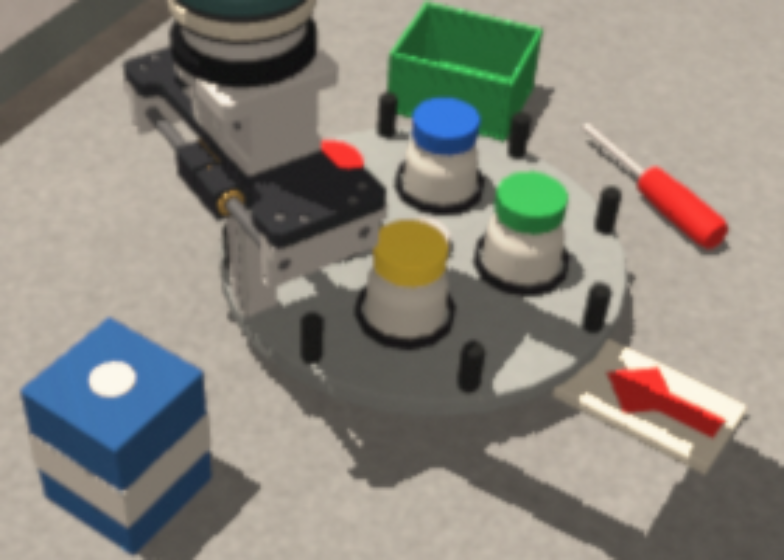

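The shut fingers stand between two pegs, with the body well above the jars, and nothing has shifted. Now I push along the arc.

move_arm:
  motion:
    - [[0,-3.3,0,0,0,-0.026,1],[0,-3.3,0,0,0,-0.026,1],[0,-3.3,0,0,0,-0.026,1],[0,-3.3,0,0,0,-0.026,1],[0,-3.3,0,0,0,-0.026,1],[0,-2.5,0,0,0,-0.02,1],[0,-1.5,0,0,0,-0.012,1],[0,-1.5,0,0,0,-0.012,1]]

```text
t: 3.43
position: [636.7, 21.3, 51.6]
orientation: [180.0, -0.0, 73.2]
ft_force: [-0.1, -0.3, -0.5]
opening: 0.1
finger_force: 0.0
```

move_arm:
  motion:
    - [[0,-1.5,0,0,0,-0.012,1],[0,-1.5,0,0,0,-0.012,1],[0,-2,0,0,0,-0.016,1],[0,-2.5,0,0,0,-0.02,1],[0,-3,0,0,0,-0.024,1],[0,-3.8,0,0,0,-0.03,1],[0,-3.8,0,0,0,-0.03,1],[0,-3.8,0,0,0,-0.03,1]]

```text
t: 4.1
position: [615.4, 25.9, 51.5]
orientation: [180.0, 0.0, 83.3]
ft_force: [0.7, -1.2, -0.8]
opening: 0.5
finger_force: 0.3
```

```bash
cat > st.py <<'E'
from h import *
s=ctrl.read_state();p=s['position'];d=p[:2]-np.array([599.5,-101.7])
print(s['t'],p.round(1),s['orientation'].round(1),'r',np.hypot(*d).round(1),'th',np.degrees(np.arctan2(d[1],d[0])).round(1),s['ft_force'].round(1))
for n in('side','scene'):
    o=lids(n,ctrl.snapshot(n)); 
    A={'yellow':108.5,'green':198.5,'blue':288.5,'red':18.5}
    C={'side':(596.1,-97.8),'scene':(600.6,-104.4)}[n]
    for j,(pp,k,q) in o.items():
        e=q-np.array(C); print(n,j,pp,k,q,'rot',((np.degrees(np.arctan2(e[1],e[0]))-A[j]+180)%360-180).round(1),'r',np.hypot(*e).round(1))
E
python3 st.py
```

```text
4.1 [615.4  25.9  51.5] [180.    0.   83.3] r 128.6 th 82.9 [ 0.7 -1.2 -0.8]
side yellow 0.72 85 [555.  -32.5] rot 13.7 r 77.2
side green 0.74 423 [ 536.1 -123.9] rot 5.0 r 65.4
scene yellow 0.98 406 [574.2 -45.8] rot 5.8 r 64.3
scene red 0.91 514 [660.7 -76.9] rot 6.1 r 66.1
scene blue 0.64 481 [ 630.2 -163.3] rot 8.2 r 65.9
scene green 0.57 332 [ 540.7 -131.6] rot 5.9 r 65.8
```

move_arm:
  motion:
    - [[-0.1,-3.8,0,0,0,-0.03,1],[-0.1,-3.8,0,0,0,-0.03,1],[-0.1,-3.8,0,0,0,-0.03,1],[-0.1,-3.8,0,0,0,-0.03,1],[-0.1,-3.8,0,0,0,-0.03,1],[-0.1,-3.8,0,0,0,-0.03,1],[-0.1,-3.8,0,0,0,-0.03,1],[-0.1,-3.8,0,0,0,-0.03,1]]

```text
t: 5.27
position: [585.4, 25.8, 51.6]
orientation: [180.0, -0.0, 97.0]
ft_force: [0.9, 1.1, 0.7]
opening: 0.6
finger_force: 0.3
```

move_arm:
  motion:
    - [[-0.1,-3.8,0,0,0,-0.03,1],[-0.1,-3.8,0,0,0,-0.03,1],[-0.1,-3.8,0,0,0,-0.03,1],[-0.1,-3.8,0,0,0,-0.03,1],[-0.1,-3.8,0,0,0,-0.03,1],[-0.1,-3.8,0,0,0,-0.03,1],[-0.1,-3.8,0,0,0,-0.03,1],[-0.1,-3.8,0,0,0,-0.03,1]]

```text
t: 5.93
position: [556.0, 18.3, 51.6]
orientation: [180.0, -0.0, 110.7]
ft_force: [0.9, 0.3, -0.2]
opening: 0.7
finger_force: 0.3
```

move_arm:
  motion:
    - [[-0.1,-3.8,0,0,0,-0.03,1],[-0.1,-3.8,0,0,0,-0.03,1],[-0.1,-3.8,0,0,0,-0.03,1],[-0.1,-3.8,0,0,0,-0.03,1],[-0.1,-3.8,0,0,0,-0.03,1],[-0.1,-3.8,0,0,0,-0.03,1],[-0.1,-3.8,0,0,0,-0.03,1],[-0.1,-3.8,0,0,0,-0.03,1]]

```text
t: 6.6
position: [529.2, 3.9, 51.6]
orientation: [180.0, -0.0, 124.5]
ft_force: [0.2, 0.8, -0.7]
opening: 0.3
finger_force: 0.3
```

```bash
python3 st.py
```

```text
6.6 [529.2   3.9  51.6] [180.   -0.  124.5] r 126.9 th 123.7 [ 0.2  0.8 -0.7]
side yellow 0.69 16 [523.6 -78.9] rot 56.9 r 74.9
side red 0.69 46 [605.  -25.3] rot 64.5 r 73.0
side blue 0.76 390 [ 654.9 -126.6] rot 45.4 r 65.5
scene yellow 0.67 420 [542.7 -77.8] rot 46.8 r 63.7
scene red 0.74 443 [629.1 -45. ] rot 45.9 r 65.9
scene blue 0.73 488 [ 659.7 -131.7] rot 46.7 r 65.1
scene green 0.74 358 [ 573.8 -164.7] rot 47.5 r 66.0
```

move_arm:
  motion:
    - [[-0.1,-3.8,0,0,0,-0.03,1],[-0.1,-3.8,0,0,0,-0.03,1],[-0.1,-3.8,0,0,0,-0.03,1],[-0.1,-3.8,0,0,0,-0.03,1],[-0.1,-3.8,0,0,0,-0.03,1],[-0.1,-3.8,0,0,0,-0.03,1],[-0.1,-3.8,0,0,0,-0.03,1],[0,-3,0,0,0,-0.024,1]]

```text
t: 7.77
position: [506.9, -15.8, 51.5]
orientation: [180.0, -0.0, 137.9]
ft_force: [1.2, 1.9, -0.3]
opening: 0.1
finger_force: 0.2
```

move_arm:
  motion:
    - [[0,-2.5,0,0,0,-0.02,1],[0,-2.5,0,0,0,-0.02,1],[0,-2,0,0,0,-0.016,1],[0,-1.5,0,0,0,-0.012,1],[0,-1,0,0,0,-0.008,1],[0,-0.5,0,0,0,-0.004,1],[0,0,0,0,0,0,1],[0,0,0,0,0,0,1]]

```text
t: 8.43
position: [500.6, -23.6, 51.5]
orientation: [-180.0, 0.0, 142.4]
ft_force: [-0.4, -0.9, -0.5]
opening: 0.6
finger_force: 0.0
```

```bash
python3 st.py
```

```text
8.4333 [500.6 -23.6  51.5] [-180.     0.   142.4] r 126.0 th 141.7 [-0.4 -0.9 -0.5]
side red 0.97 285 [608.9 -30.3] rot 60.8 r 68.7
side blue 0.5 2643 [636.  166.3] rot 152.9 r 267.1
side green 0.87 214 [ 594.4 -158.4] rot 69.9 r 60.6
scene red 0.8 450 [609.2 -39.8] rot 63.9 r 65.2
scene blue 0.65 498 [ 665.2 -111.8] rot 65.0 r 65.0
```

move_arm:
  motion:
    - [[0,3,0,0,0,0,1],[2,8,0,0,0,0,1],[2,8,0,0,0,0,1],[0,0,-15,0,0,0,1],[0,0,-30,0,0,0,1],[0,0,-35,0,0,0,1],[0,0,-35,0,0,0,1],[0,0,-35,0,0,0,1]]

```text
t: 9.6
position: [508.9, -5.0, 202.9]
orientation: [180.0, -0.0, 142.4]
ft_force: [-0.2, -0.3, -0.6]
opening: 0.5
finger_force: 0.0
```

move_arm:
  motion:
    - [[25,15,-30,0,0,0,1],[30,20,-30,0,0,0,1],[30,20,-30,0,0,0,1],[30,20,-30,0,0,0,1],[20,20,0,0,0,0,1],[0,0,0,0,0,0,1],[0,0,0,0,0,0,1],[0,0,0,0,0,0,1]]

```text
t: 10.27
position: [463.8, 140.3, 310.5]
orientation: [-179.9, -0.0, 142.4]
ft_force: [-0.7, -0.6, -0.5]
opening: 0.1
finger_force: 0.0
```

```bash
python3 st.py; python3 - <<'E'
from h import *
im=ctrl.snapshot('side');cv2.imwrite('pics/s3.png',im[:,:])
E
```

```text
10.2667 [463.8 140.3 310.5] [-179.9   -0.   142.4] r 277.4 th 119.3 [-0.7 -0.6 -0.5]
side yellow 0.65 432 [531.4 -87.5] rot 62.5 r 65.5
side red 0.63 521 [604.6 -34.6] rot 63.8 r 63.8
side blue 0.62 396 [ 660.3 -106.9] rot 63.4 r 64.8
scene yellow 0.73 386 [539.  -96.2] rot 63.9 r 62.1
scene red 0.89 440 [609.2 -39.8] rot 63.9 r 65.2
scene blue 0.95 504 [ 665.2 -111.8] rot 65.0 r 65.0
scene green 0.82 378 [ 593.4 -169.1] rot 65.2 r 65.1
```

View pics/s3.png

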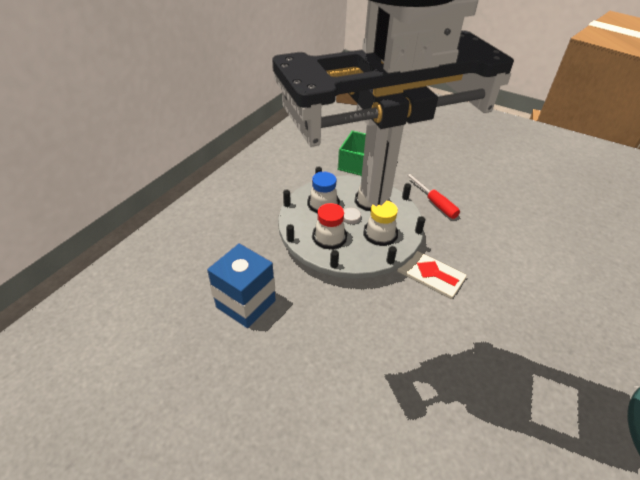

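The jars are all upright, the yellow lid is at (384,213), and the tongue is now unshadowed around (437,275). I'll refine the front direction from the whole tongue.

```bash
python3 - <<'E'
from h import *
im=ctrl.snapshot('side');hsv=cv2.cvtColor(im,cv2.COLOR_BGR2HSV).astype(int)
h,s,v=[hsv[...,i] for i in range(3)]
box=np.zeros(h.shape,bool);box[252:300,403:472]=1
red=((h<8)|(h>172))&(s>120)&box
gray=(v>190)&box
k=cv2.morphologyEx((red|gray).astype('u1'),cv2.MORPH_CLOSE,np.ones((3,3)))
cs,_=cv2.findContours(k,0,2);c=max(cs,key=cv2.contourArea)[:,0]
W=np.array([ray('side',x,y,12)[:2] for x,y in c],np.float32)
r=cv2.minAreaRect(W);print(r,cv2.boxPoints(r).round(1))
ys,xs=np.nonzero(red);Q=np.array([ray('side',x,y,12)[:2] for x,y in zip(xs,ys)]);w,V=np.linalg.eigh(np.cov(Q.T));print('red',Q.mean(0),np.degrees(np.arctan2(V[1,1],V[0,1])))
m=np.array(r[0])
for C in((599.5,-101.7),(596.1,-97.8),(598,-99.5)):
    print(C,[np.degrees(np.arctan2(*(p-np.array(C))[::-1])).round(1) for p in(m,Q.mean(0))])
big=cv2.resize(im[200:310,340:480],None,fx=5,fy=5,interpolation=cv2.INTER_CUBIC)
for a in(172,175,178):
    p=proj('side',[[596.1+t*np.cos(np.radians(a)),-97.8+t*np.sin(np.radians(a)),z] for t,z in((65,95),(225,12))])
    cv2.circle(big,tuple(int(q) for q in (p[0]-[340,200])*5),3,(255,0,255),-1);cv2.circle(big,tuple(int(q) for q in (p[1]-[340,200])*5),3,(255,0,255),-1)
cv2.imwrite('pics/s4.png',big)
E
```

```text
((416.9019470214844, -84.19026184082031), (63.62771224975586, 86.92066192626953), 84.9466781616211) [[ 370.8 -112.1]
 [ 457.4 -119.7]
 [ 463.   -56.3]
 [ 376.4  -48.7]]
red [420.03222963 -85.21619499] 175.4043166096707
(599.5, -101.7) [np.float64(174.5), np.float64(174.8)]
(596.1, -97.8) [np.float64(175.7), np.float64(175.9)]
(598, -99.5) [np.float64(175.2), np.float64(175.4)]
```

View pics/s4.png

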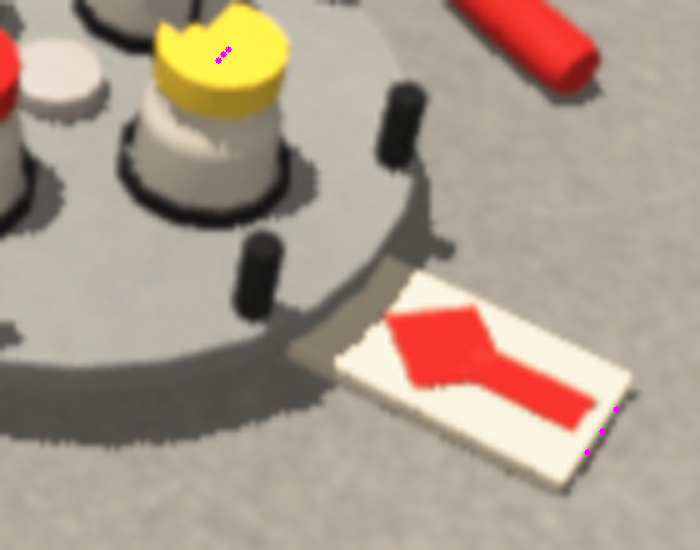

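The yellow jar is at about 172°, the front is at 175°, and the lid sits about 4 mm from the mark. That is well inside the 12 mm limit, and the arm is clear.

```bash
python3 -c "
from bench import ctrl
print(ctrl.hand_in())"
```

```text
the job is handed in; nothing more can be done
None
```

I turned the carousel about 64° counterclockwise by pushing one peg, which left the yellow-lidded jar about 4 mm from the front mark by camera measurement (limit 12 mm), with the arm clear of everything; I handed the job in at about 11 s and got no verdict back.

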